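# Lift the adaptor tray out of the drawer

### The job

Pull the drawer of the small bench unit all the way out to its stop, take the parts tray that stands in it by its carrying handle, and lift it up, level and without spilling any of its four connectors, until its underside is at least 5 cm above the top of the unit. Finish while holding it there, steady and level in the air above the open drawer; do not put it down, leave the drawer fully out, and do not disturb the other things on the table.

Things in the scene. Friction and masses are not known exactly. Their poses are not given: they have to be found in the camera images.
- unit: one-drawer bench unit, grey sheet steel, 160 deep x 210 wide x 100 mm high, fixed to the table; origin at the centre of its underside on the table; its -x axis points out of its front, the way the drawer slides, z up
- drawer (a joint): how far the drawer is out, in m: 0 shut, 0.120 at its end stop; it starts 0 to 10 mm out. It slides along the unit's -x with about 1.2 N friction and stays where it is left. Its inside floor lies 12 mm above the table, its side and back walls reach 45 mm, its front panel 95 mm above the table
- drawer_grip (a point): middle of the drawer's bar handle: a round steel bar 10 mm thick, 110 mm long along the unit's y, level, 75 mm above the table, its centre 34 mm in front of the drawer's front panel (29 mm clear gap behind it), open above and below; moves with the drawer
- drawer_mid (a point): middle of the drawer's inside floor (118 mm deep x 184 mm wide inside), 101 mm behind the handle bar; moves with the drawer
- tray: grey open parts tray, 90 (x) x 160 (y) mm, rim 26 mm high, four compartments, with a fixed steel carrying handle over its middle; 0.18 to 0.35 kg; stands loose on the drawer's floor at about the unit's yaw, a few mm of play round it, hidden under the unit's top until the drawer is out, when it lies wholly in front of the unit; origin at the centre of its underside, z up
- tray_grip (a point): middle of the tray's carrying handle, 62 mm above the tray's underside: a straight flat-sided bar 12 mm thick (tray x), 14 mm high, running the tray's whole 160 mm along its y, with posts only at its two ends; 29 mm of free space between it and the rim's height
- adaptor_tee: silvery T-shaped connector 30x35x14 mm (30 to 70 g), lying loose in one of the tray's four compartments (which one varies); origin at the centre of its underside
- adaptor_n_bnc: silvery stepped round connector 20x36x20 mm (30 to 70 g), lying loose in one of the tray's four compartments (which one varies); origin at the centre of its underside
- attenuator_20db: silvery slim hexagonal connector 15x46x13 mm (30 to 70 g), lying loose in one of the tray's four compartments (which one varies); origin at the centre of its underside
- patch_plug: silvery tapered plug 14x65x16 mm (30 to 70 g), lying loose in one of the tray's four compartments (which one varies); origin at the centre of its underside
- battery_pack: bystander: black radio battery pack 88x54x19 mm lying on the table to the right; origin at the centre of its underside; leave alone
- screwdriver_green: bystander: green-handled screwdriver 165 mm long, 23 mm thick, lying on the table to the right; origin under its middle; leave alone
- eyeglass_loupe: bystander: black eyeglass loupe, 34 mm across, 28 mm high, standing on the table to the left; origin at the centre of its underside; leave alone
- tape_black: bystander: roll of black tape, 67 mm across, 19 mm high, lying on the table to the left; origin at the centre of its underside; leave alone
- fuse_tin: bystander: flat red tin 53x35x14 mm lying on the table at the front right; origin at the centre of its underside; leave alone

How it is judged:
By the outcome, as a careful person would: the job done as asked, in the order asked, and still so for the second after the job is handed in, while the arm keeps its last pose, push and grip.
It also fails if it takes over 45 s, if anything falls off the work surface, if the arm or the gripper's body presses on something with over 40 N, if the wrist force passes 120 N, or if a joint passes its speed limit or range.

### The arm

A 6-joint arm with a two-finger parallel gripper is mounted at the origin on a cart in front of the work surface, level with it; the furniture and walls round the work are solid. World frame = base frame: x ahead of the robot, y to its left, z up, the work surface at z = 0. Lengths are in mm, angles in rad, forces in N, time in s.
With the tool pointing down it reaches from about 350 to 775 mm from the base axis. Payload 7.3 kg.
Tool frame: the origin (TCP) lies at the very end of the fingers, on their centre line; the grasp point (between the pads) lies bot.grasp_offset behind it (bot.grasp_offset is the distance from the TCP to the grasp point, in mm); z points along the fingers, y is the line along which they close (so a half turn about z gives the same grasp; the last joint's range is limited). The gripper opens to 92 mm and grips with 3 to 60 N. Pads are 19 mm wide; open, the fingers measure 130 mm over their backs; the gripper's body (75 mm by 190 mm) begins 47 mm behind the grasp point.
Start: joints at [-1.451, 0.342, 1.524, -0, 1.275, -0.146], TCP at [137.93, -506.577, 226.741] pointing down, gripper open.
Joint ranges: [-2.53, 2.53], [-0.77, 2.02], [0.04, 2.7], [-1, 4.14], [0.28, 2.66], [-3.11, 3.11]. Speed limits (rad/s): [2.57, 2.57, 3.14, 3.14, 3.14, 3.14].

### API

Orientations are given as [roll, pitch, yaw] about the fixed x, y, z axes, in that order (R = Rz(yaw) Ry(pitch) Rx(roll)).
In Python, from plant import bot gives the robot as it stands. The module is installed in compiled form; this text tells all that it offers.
- The arm moves only by the shell command python3 -m handwheel 'ROWS'. ROWS is JSON, a list of rows, each an object of numbers: "claw": the finger opening in mm, from 0 to 91.8; "dx", "dy", "dz": the shift along the tool's x, y, z in mm; "rx", "ry", "rz": the turn, a rotation vector about the tool's x, y, z in rad. A call has 1 to 10 rows; each row shifts and turns the commanded pose from where the row before left it, along the tool's axes as they then stand; what a row does not reach is not made up. A row lasts 1/10 s, in which the tool goes at most 50 mm and 8.59 degrees, less where a joint would pass 70% of its speed; a pose out of reach is approached as far as the arm can. A call is refused whole if a number of a shift passes 50 or a number of a turn 0.15, either way. A call with a gripper value outside its range is refused whole. The fingers move at their own pace and stop on an object; the grip force is fixed at half the most. Time passes only in rows, so rows that do not move let the fingers close. It gives the time, the measured TCP pose, the force and the opening at its end, in the units of the state.
- bot.get_obs(): the state, without advancing time (a new reading comes with each control period).
- bot.capture(name): name is "scene" or "top" or "wrist"; returns a dict with "frame" (480x640x3 uint8, red, green, blue), "camera_matrix" (3x3 intrinsics, pixels), "view" (4x4, takes a point from world to camera coordinates); the wrist camera has in their place "mount" (4x4, takes a point from camera to tool coordinates, whose origin is the TCP and whose axes are the flange's). Camera axes: x right, y down, z forward; pixel columns grow to the right and rows downward; lengths in mm; the calibration is good to about 2 mm. A picture is of the moment at which its call begins: read the wrist's pose just before it. There is no depth.
- bot.close_job(): hands the job in, once; it reports no verdict.
The state is a dict: "time": time; "joint_positions": joint angles; "dq": joint speeds; "tau": joint torques, N m; "tool_pos": TCP position; "tcp_rot": TCP orientation; "contact_force": force on the tool from outside, world axes, zero at the start; "moment": the same for the moment, N m; "grip_width": finger opening in mm.
Only numpy, scipy, OpenCV 4.12 (cv2) and the standard library are available. Lean on these libraries where they do the work, as an engineer would, in place of code of your own. Each camera call takes 0.05 s, during which the arm holds its last target. There are 200 camera calls.

## Working session

There is one attempt and no reset: what is moved stays moved. The work goes in short steps, Python scripts to look and compute and a shell command to move; the robot and the scene stay as the last step left them, time stands still between calls to the robot, and variables do not carry over. Pictures are saved under pics/ and viewed, on a budget of 10 in all, crops included, one or two more only if the job needs it, and the job is handed in when it is done.

```bash
mkdir -p pics; cat > h.py <<'E'
import numpy as np, cv2
from plant import bot
from scipy.spatial.transform import Rotation as R
def save(name,f): cv2.imwrite(f'pics/{name}.png',cv2.cvtColor(f,cv2.COLOR_RGB2BGR))
def ray(c,u,v,z):
    V=np.array(c['view']);K=np.array(c['camera_matrix'])
    d=V[:3,:3].T@np.linalg.solve(K,[u,v,1]);o=-V[:3,:3].T@V[:3,3]
    return o+d*(z-o[2])/d[2]
def proj(c,p):
    q=np.array(c['camera_matrix'])@(np.array(c['view'])[:3]@np.append(p,1));return q[:2]/q[2]
def st():
    o=bot.get_obs();print({k:np.round(o[k],3) for k in('time','joint_positions','tool_pos','tcp_rot','contact_force','grip_width')});return o
E
python3 - <<'E'
from h import *
st();print(bot.grasp_offset)
for n in('scene','top'):
    c=bot.capture(n);save(n+'0',c['frame']);print(n,np.array(c['camera_matrix']).tolist(),np.round(c['view'],3).tolist())
E
```

```text
{'time': np.float64(0.0), 'joint_positions': array([-1.451,  0.343,  1.525,  0.   ,  1.275, -0.146]), 'tool_pos': array([ 137.862, -506.166,  226.055]), 'tcp_rot': array([-3.14 , -0.   ,  0.266]), 'contact_force': array([ 0.005, -0.94 ,  0.158]), 'grip_width': np.float64(91.977)}
18.8
scene [[526.2453858365975, 0.0, 322.69607166744674], [0.0, 526.2453858365975, 239.443022699609], [0.0, 0.0, 1.0]] [[-0.858, -0.513, 0.016, 505.6], [-0.278, 0.439, -0.854, 163.291], [0.431, -0.738, -0.519, 1065.185], [0.0, 0.0, 0.0, 1.0]]
top [[446.9472452062172, 0.0, 323.3124483981712], [0.0, 446.9472452062172, 238.79058105363154], [0.0, 0.0, 1.0]] [[-0.01, -1.0, -0.022, 138.894], [-0.994, 0.013, -0.107, 536.524], [0.107, 0.02, -0.994, 1037.87], [0.0, 0.0, 0.0, 1.0]]
```

View pics/scene0.png

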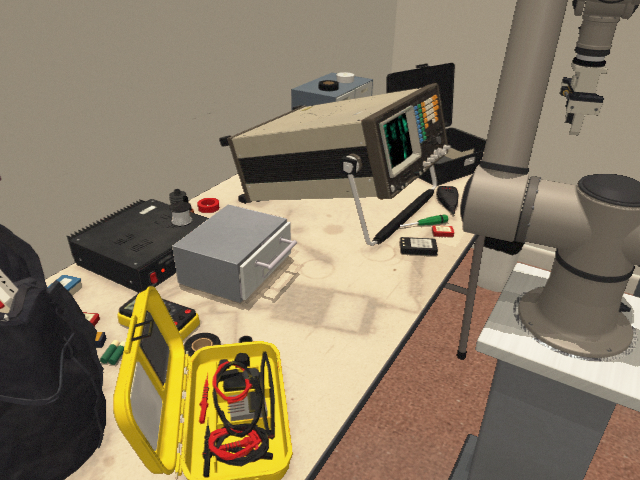

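View pics/top0.png

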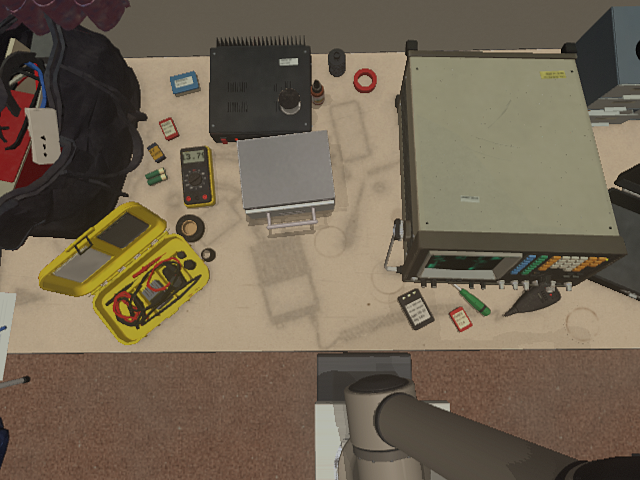

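The top view shows the unit's top at about (237–335, 132–210) and its bar handle at about (267–315, 230). I'll refine both numerically on an enlarged crop.

```bash
python3 - <<'E'
from h import *
c=bot.capture('top');f=c['frame']
save('crop0',cv2.resize(f[120:245,225:350],None,fx=4.8,fy=4.8,interpolation=cv2.INTER_CUBIC))
g=cv2.cvtColor(f,cv2.COLOR_RGB2HSV)
m=np.zeros(f.shape[:2],np.uint8);r=f[120:245,225:350].astype(int)
m[120:245,225:350]=((abs(r[...,0]-r[...,2])<14)&(r.mean(-1)>125)&(r.mean(-1)<172))*255
m=cv2.morphologyEx(m,cv2.MORPH_OPEN,np.ones((5,5)))
k=max(cv2.findContours(m,0,2)[0],key=cv2.contourArea)
print(cv2.contourArea(k),f[170,285],f[206,290])
b=cv2.approxPolyDP(k,4,True)[:,0];print(b.tolist())
for p in b: print(ray(c,*p,100).round(1))
E
```

```text
665.5 [126 121 116] [190 192 184]
[[323, 155], [308, 180], [312, 191], [331, 197], [329, 159]]
[722.7 129.9 100. ]
[665.1 164.5 100. ]
[639.6 155.7 100. ]
[625.1 112.9 100. ]
[713.1 116.4 100. ]
```

View pics/crop0.png

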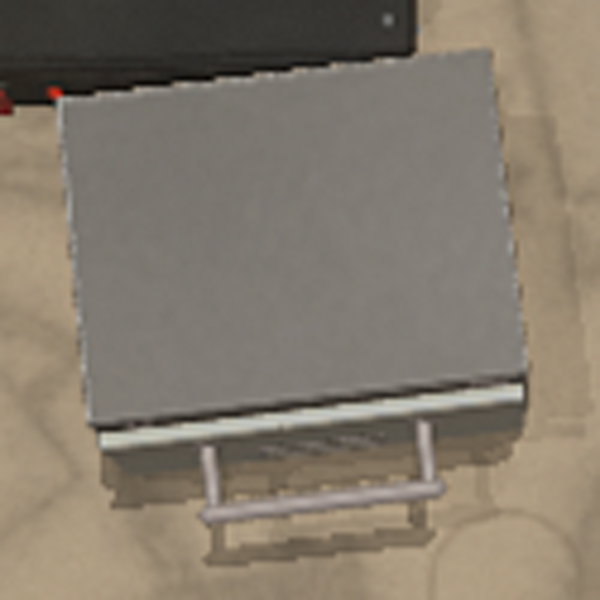

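The crop shows the unit's top corners at (60,100), (492,50), (525,375) and (92,425). The bar ends are at (203,516) and (443,488).

```bash
python3 - <<'E'
from h import *
c=bot.capture('top')
q=lambda x,y,z: ray(c,225+x/4.8-.4,120+y/4.8-.4,z)
T=[q(*p,100) for p in[(60,100),(492,50),(525,375),(92,425)]]
B=[q(*p,75) for p in[(203,516),(443,488)]]
for p in T+B: print(p.round(1))
d=lambda a,b:(np.linalg.norm(a-b).round(1), np.arctan2(*(a-b)[[1,0]]).round(4))
print(d(T[0],T[1]),d(T[3],T[2]),d(T[0],T[3]),d(T[1],T[2]),d(*B))
print(np.mean(T,0),np.mean(B,0))
# cross-check with the scene camera
s=bot.capture('scene')
for p in [*T,*B]: print(proj(s,p).round(1))
f=s['frame'][195:315,165:305];save('crop1',cv2.resize(f,None,fx=5,fy=5,interpolation=cv2.INTER_CUBIC))
E
```

```text
[760.4 326.9 100. ]
[781.3 119.9 100. ]
[623.4 106.2 100. ]
[602.5 310.2 100. ]
[562.  261.4  75. ]
[574.  146.1  75. ]
(np.float64(208.1), np.float64(1.6716)) (np.float64(205.0), np.float64(1.6728)) (np.float64(158.8), np.float64(0.1057)) (np.float64(158.5), np.float64(0.0866)) (np.float64(115.9), np.float64(1.6744))
[691.88922801 215.80257171 100.        ] [568.00610187 203.71774222  75.        ]
[172.9 244.2]
[228.9 203.3]
[286.7 218.1]
[237.5 262.9]
[269.1 267.7]
[295.3 241.1]
```

View pics/crop1.png

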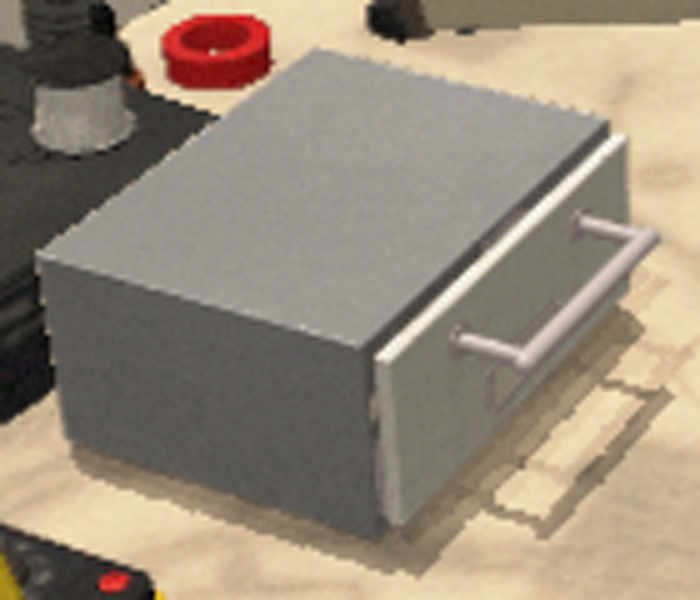

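Both views agree: unit yaw is about 0.102, and the bar centre is about (568, 204, 75). Next I work out the approach rows: rise, cross over, turn so the fingers close along the unit's x axis.

```bash
cat >> h.py <<'E'
def rows(pts):  # world waypoints (x,y,z,yaw), tool down: print per-row tool shifts
    o=bot.get_obs();p=np.array(o['tool_pos']);y=o['tcp_rot'][2]
    for *q,yw in pts:
        d=R.from_euler('xyz',[np.pi,0,y]).inv().apply(np.array(q)-p)
        print(d.round(0),'rz',round(-(yw-y),3));p=np.array(q);y=yw
E
python3 - <<'E'
from h import *
a=np.array([138,-506,330,.266]);b=np.array([568,204,240,1.673])
up=[(138,-506,261,.266),(138,-506,296,.266),(138,-506,330,.266)]
n=20;rows(up+[a+(b-a)*np.r_[1,1,max(0,(i-10)/10),1]*np.r_[i/n,i/n,1,i/n] for i in range(1,n+1)])
E
```

```text
[  0.  -0. -35.] rz -0.0
[  0.   0. -35.] rz -0.0
[  0.   0. -34.] rz -0.0
[ 30. -29.  -0.] rz -0.07
[ 32. -26.  -0.] rz -0.07
[ 34. -24.  -0.] rz -0.07
[ 35. -22.  -0.] rz -0.07
[ 37. -19.  -0.] rz -0.07
[ 38. -16.  -0.] rz -0.07
[ 39. -14.  -0.] rz -0.07
[ 40. -11.  -0.] rz -0.07
[41. -8. -0.] rz -0.07
[41. -5. -0.] rz -0.07
[41. -2.  9.] rz -0.07
[41.  1.  9.] rz -0.07
[41.  3.  9.] rz -0.07
[41.  6.  9.] rz -0.07
[40.  9.  9.] rz -0.07
[40. 12.  9.] rz -0.07
[39. 15.  9.] rz -0.07
[38. 18.  9.] rz -0.07
[36. 20.  9.] rz -0.07
[35. 23.  9.] rz -0.07
```

```bash
python3 -m handwheel '[{"dz":-35},{"dz":-35},{"dz":-34},{"dx":30,"dy":-29,"rz":-0.07},{"dx":32,"dy":-26,"rz":-0.07},{"dx":34,"dy":-24,"rz":-0.07},{"dx":35,"dy":-22,"rz":-0.07},{"dx":37,"dy":-19,"rz":-0.07},{"dx":38,"dy":-16,"rz":-0.07},{"dx":39,"dy":-14,"rz":-0.07}]'
python3 -m handwheel '[{"dx":40,"dy":-11,"rz":-0.07},{"dx":41,"dy":-8,"rz":-0.07},{"dx":41,"dy":-5,"rz":-0.07},{"dx":41,"dy":-2,"dz":9,"rz":-0.07},{"dx":41,"dy":1,"dz":9,"rz":-0.07},{"dx":41,"dy":3,"dz":9,"rz":-0.07},{"dx":41,"dy":6,"dz":9,"rz":-0.07},{"dx":40,"dy":9,"dz":9,"rz":-0.07},{"dx":40,"dy":12,"dz":9,"rz":-0.07},{"dx":39,"dy":15,"dz":9,"rz":-0.07}]'
python3 -m handwheel '[{"dx":38,"dy":18,"dz":9,"rz":-0.07,"claw":22},{"dx":36,"dy":20,"dz":9,"rz":-0.07,"claw":22},{"dx":35,"dy":23,"dz":9,"rz":-0.07,"claw":22},{"claw":22},{"claw":22}]'
python3 - <<'E'
from h import *
o=st()
c=bot.capture('wrist');M=np.array(c['mount']);print(M.round(3).tolist())
save('w0',c['frame'])
T=np.eye(4);T[:3,:3]=R.from_euler('xyz',o['tcp_rot']).as_matrix();T[:3,3]=o['tool_pos']
c['view']=np.linalg.inv(T@M)
for p in[(562,261.4,75),(574,146.1,75),(568,203.7,75)]: print(proj(c,p))
print(np.array(c['camera_matrix']).round(1).tolist())
E
```

```text
{'time': np.float64(0.25), 'joint_positions': array([-1.451,  0.342,  1.524,  0.   ,  1.275, -0.146]), 'tool_pos': array([ 137.921, -506.424,  226.431]), 'tcp_rot': array([-3.141, -0.   ,  0.266]), 'contact_force': array([0.165, 0.049, 0.072]), 'grip_width': np.float64(91.693)}
[[0.001, -0.953, -0.303, 83.111], [1.0, 0.001, 0.001, 0.151], [-0.001, -0.303, 0.953, -156.849], [0.0, 0.0, 0.0, 1.0]]
[-1254.32655199 -1264.22993552]
[ -914.55609689 -1159.28420276]
[-1080.68966513 -1210.5742761 ]
[[333.9, 0.0, 321.2], [0.0, 333.9, 230.4], [0.0, 0.0, 1.0]]invalid input at $[0]: expected keys claw, dx, dy, dz, rx, ry, rz
invalid input at $[0]: expected keys claw, dx, dy, dz, rx, ry, rz
invalid input at $[0]: expected keys claw, dx, dy, dz, rx, ry, rz
```

View pics/w0.png

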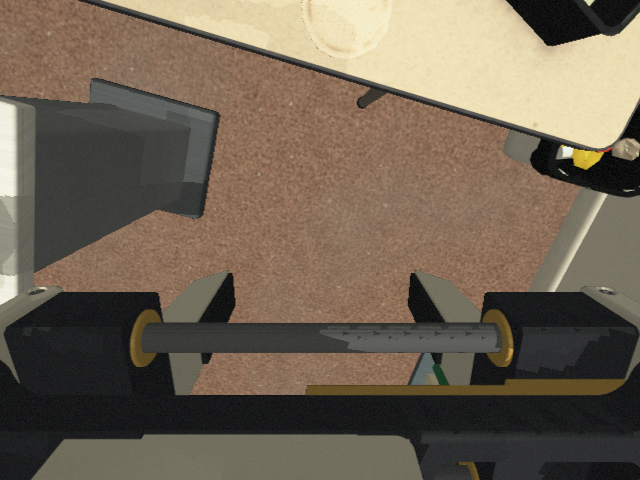

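The rows were refused because every key must be present, so the arm has not moved. The wrist view shows only the floor and the table edge. I'll retype the rows with all the keys.

```bash
python3 -m handwheel '[{"claw":90,"dx":0,"dy":0,"dz":-35,"rx":0,"ry":0,"rz":0},{"claw":90,"dx":0,"dy":0,"dz":-35,"rx":0,"ry":0,"rz":0},{"claw":90,"dx":0,"dy":0,"dz":-34,"rx":0,"ry":0,"rz":0},{"claw":90,"dx":30,"dy":-29,"dz":0,"rx":0,"ry":0,"rz":-0.07},{"claw":90,"dx":32,"dy":-26,"dz":0,"rx":0,"ry":0,"rz":-0.07},{"claw":90,"dx":34,"dy":-24,"dz":0,"rx":0,"ry":0,"rz":-0.07},{"claw":90,"dx":35,"dy":-22,"dz":0,"rx":0,"ry":0,"rz":-0.07},{"claw":90,"dx":37,"dy":-19,"dz":0,"rx":0,"ry":0,"rz":-0.07},{"claw":90,"dx":38,"dy":-16,"dz":0,"rx":0,"ry":0,"rz":-0.07},{"claw":90,"dx":39,"dy":-14,"dz":0,"rx":0,"ry":0,"rz":-0.07}]'

```

```text
time: 1.3
tool_pos: [289.1, -257.0, 330.8]
tcp_rot: [3.141, -0.0, 0.758]
contact_force: [1.5, -0.2, -0.6]
grip_width: 90.2
```

```bash
python3 -m handwheel '[{"claw":60,"dx":40,"dy":-11,"dz":0,"rx":0,"ry":0,"rz":-0.07},{"claw":60,"dx":41,"dy":-8,"dz":0,"rx":0,"ry":0,"rz":-0.07},{"claw":60,"dx":41,"dy":-5,"dz":0,"rx":0,"ry":0,"rz":-0.07},{"claw":60,"dx":41,"dy":-2,"dz":9,"rx":0,"ry":0,"rz":-0.07},{"claw":60,"dx":41,"dy":1,"dz":9,"rx":0,"ry":0,"rz":-0.07},{"claw":60,"dx":41,"dy":3,"dz":9,"rx":0,"ry":0,"rz":-0.07},{"claw":22,"dx":41,"dy":6,"dz":9,"rx":0,"ry":0,"rz":-0.07},{"claw":22,"dx":40,"dy":9,"dz":9,"rx":0,"ry":0,"rz":-0.07},{"claw":22,"dx":40,"dy":12,"dz":9,"rx":0,"ry":0,"rz":-0.07},{"claw":22,"dx":39,"dy":15,"dz":9,"rx":0,"ry":0,"rz":-0.07}]' && python3 -m handwheel '[{"claw":22,"dx":38,"dy":18,"dz":9,"rx":0,"ry":0,"rz":-0.07},{"claw":22,"dx":36,"dy":20,"dz":9,"rx":0,"ry":0,"rz":-0.07},{"claw":22,"dx":35,"dy":23,"dz":9,"rx":0,"ry":0,"rz":-0.07},{"claw":22,"dx":0,"dy":0,"dz":0,"rx":0,"ry":0,"rz":0},{"claw":22,"dx":0,"dy":0,"dz":0,"rx":0,"ry":0,"rz":0}]'
cat >> h.py <<'E'
def wrist():
    o=st();c=bot.capture('wrist');M=np.array(c['mount'])
    T=np.eye(4);T[:3,:3]=R.from_euler('xyz',o['tcp_rot']).as_matrix();T[:3,3]=o['tool_pos']
    c['view']=np.linalg.inv(T@M);return c
E
python3 - <<'E'
from h import *
c=wrist();save('w1',c['frame'])
for p in[(562,261.4,75),(574,146.1,75),(568,203.7,75),(623.4,106.2,100),(602.5,310.2,100)]: print(proj(c,p))
E
```

```text
time: 2.3
tool_pos: [505.1, 96.0, 267.3]
tcp_rot: [3.141, 0.0, 1.459]
contact_force: [0.5, -1.2, -0.2]
grip_width: 32.8
time: 2.8
tool_pos: [570.2, 201.2, 239.6]
tcp_rot: [-3.14, 0.001, 1.667]
contact_force: [0.1, 0.7, -0.9]
grip_width: 22.3
{'time': np.float64(2.8), 'joint_positions': array([ 0.213,  0.483,  1.267, -0.   ,  1.393,  0.117]), 'tool_pos': array([570.222, 201.205, 239.579]), 'tcp_rot': array([-3.140e+00,  1.000e-03,  1.667e+00]), 'contact_force': array([ 0.108,  0.65 , -0.87 ]), 'grip_width': np.float64(22.265)}
[318.06405504 147.98294227]
[319.09042005 262.22412486]
[318.59997167 208.2161232 ]
[363.76438851 312.6129745 ]
[372.27890489  94.49157175]
```

View pics/w1.png

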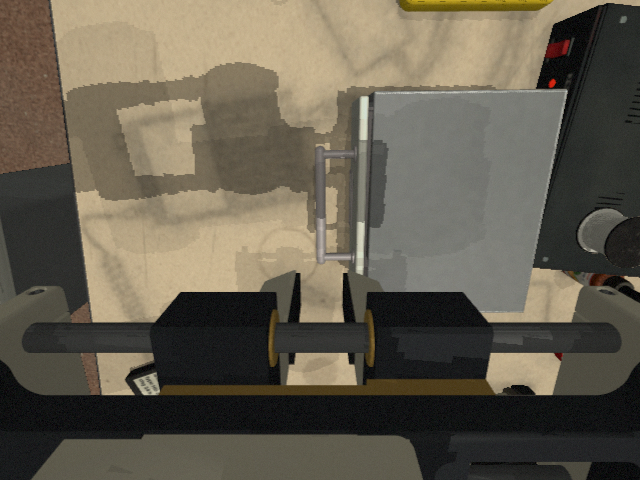

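The bar is at u≈320.5, v≈147–263 in the wrist view, within 2 mm of the prediction. I descend straddling it, checking the force partway.

```bash
python3 -m handwheel '[{"claw":22,"dx":0,"dy":-1,"dz":35,"rx":0,"ry":0,"rz":-0.006},{"claw":22,"dx":0,"dy":0,"dz":35,"rx":0,"ry":0,"rz":0},{"claw":22,"dx":0,"dy":0,"dz":35,"rx":0,"ry":0,"rz":0},{"claw":22,"dx":0,"dy":0,"dz":30,"rx":0,"ry":0,"rz":0},{"claw":22,"dx":0,"dy":0,"dz":10,"rx":0,"ry":0,"rz":0},{"claw":22,"dx":0,"dy":0,"dz":10,"rx":0,"ry":0,"rz":0}]'
python3 -m handwheel '[{"claw":22,"dx":0,"dy":0,"dz":10,"rx":0,"ry":0,"rz":0},{"claw":22,"dx":0,"dy":0,"dz":10,"rx":0,"ry":0,"rz":0},{"claw":22,"dx":0,"dy":0,"dz":8,"rx":0,"ry":0,"rz":0}]'
python3 -m handwheel '[{"claw":3,"dx":0,"dy":0,"dz":0,"rx":0,"ry":0,"rz":0},{"claw":3,"dx":0,"dy":0,"dz":0,"rx":0,"ry":0,"rz":0},{"claw":3,"dx":0,"dy":0,"dz":0,"rx":0,"ry":0,"rz":0},{"claw":3,"dx":0,"dy":0,"dz":0,"rx":0,"ry":0,"rz":0}]'
```

```text
time: 3.45
tool_pos: [569.8, 199.7, 86.3]
tcp_rot: [3.14, 0.0, 1.67]
contact_force: [-0.8, -0.0, 0.8]
grip_width: 21.9
time: 3.75
tool_pos: [569.8, 200.5, 57.7]
tcp_rot: [3.141, -0.0, 1.672]
contact_force: [0.3, -0.0, -0.9]
grip_width: 21.6
time: 4.15
tool_pos: [569.5, 200.6, 57.9]
tcp_rot: [3.141, 0.0, 1.672]
contact_force: [0.5, -0.4, -2.1]
grip_width: 8.8
```

Gripped on the 10 mm bar. Pull.

```bash
python3 -m handwheel '[{"claw":3,"dx":0,"dy":-5,"dz":0,"rx":0,"ry":0,"rz":0},{"claw":3,"dx":0,"dy":-8,"dz":0,"rx":0,"ry":0,"rz":0},{"claw":3,"dx":0,"dy":-10,"dz":0,"rx":0,"ry":0,"rz":0},{"claw":3,"dx":0,"dy":-12,"dz":0,"rx":0,"ry":0,"rz":0},{"claw":3,"dx":0,"dy":-12,"dz":0,"rx":0,"ry":0,"rz":0},{"claw":3,"dx":0,"dy":-12,"dz":0,"rx":0,"ry":0,"rz":0},{"claw":3,"dx":0,"dy":-12,"dz":0,"rx":0,"ry":0,"rz":0},{"claw":3,"dx":0,"dy":-12,"dz":0,"rx":0,"ry":0,"rz":0},{"claw":3,"dx":0,"dy":-12,"dz":0,"rx":0,"ry":0,"rz":0},{"claw":3,"dx":0,"dy":-7,"dz":0,"rx":0,"ry":0,"rz":0}]'
python3 -m handwheel '[{"claw":3,"dx":0,"dy":-2,"dz":0,"rx":0,"ry":0,"rz":0},{"claw":3,"dx":0,"dy":-2,"dz":0,"rx":0,"ry":0,"rz":0},{"claw":3,"dx":0,"dy":-2,"dz":0,"rx":0,"ry":0,"rz":0}]'
```

```text
time: 5.15
tool_pos: [466.3, 189.7, 57.8]
tcp_rot: [-3.141, 0.001, 1.672]
contact_force: [1.9, -2.4, -3.9]
grip_width: 8.5
time: 5.45
tool_pos: [462.4, 189.3, 57.8]
tcp_rot: [3.141, 0.001, 1.672]
contact_force: [1.8, -4.0, -1.2]
grip_width: 8.8
```

```bash
for i in 1; do python3 -m handwheel '[{"claw":3,"dx":0,"dy":-1.5,"dz":0,"rx":0,"ry":0,"rz":0},{"claw":3,"dx":0,"dy":-1.5,"dz":0,"rx":0,"ry":0,"rz":0},{"claw":3,"dx":0,"dy":-1,"dz":0,"rx":0,"ry":0,"rz":0}]'
python3 -m handwheel '[{"claw":3,"dx":0,"dy":-1.5,"dz":0,"rx":0,"ry":0,"rz":0},{"claw":3,"dx":0,"dy":-1.5,"dz":0,"rx":0,"ry":0,"rz":0}]'
done
```

```text
time: 5.75
tool_pos: [458.5, 188.9, 57.8]
tcp_rot: [3.141, 0.001, 1.672]
contact_force: [2.2, -5.4, -1.2]
grip_width: 9.0
time: 5.95
tool_pos: [455.6, 188.6, 57.8]
tcp_rot: [3.141, 0.001, 1.672]
contact_force: [1.3, -5.8, -1.4]
grip_width: 8.8
```

```bash
python3 -m handwheel '[{"claw":3,"dx":0,"dy":-1.5,"dz":0,"rx":0,"ry":0,"rz":0},{"claw":3,"dx":0,"dy":-1,"dz":0,"rx":0,"ry":0,"rz":0}]'
python3 -m handwheel '[{"claw":3,"dx":0,"dy":-1,"dz":0,"rx":0,"ry":0,"rz":0},{"claw":3,"dx":0,"dy":0,"dz":0,"rx":0,"ry":0,"rz":0}]'
python3 -m handwheel '[{"claw":3,"dx":0,"dy":-1,"dz":0,"rx":0,"ry":0,"rz":0},{"claw":3,"dx":0,"dy":0,"dz":0,"rx":0,"ry":0,"rz":0}]'
```

```text
time: 6.15
tool_pos: [453.0, 188.3, 57.8]
tcp_rot: [3.141, 0.001, 1.672]
contact_force: [1.7, -5.2, -1.2]
grip_width: 9.2
time: 6.35
tool_pos: [453.0, 188.3, 57.8]
tcp_rot: [3.139, 0.0, 1.672]
contact_force: [5.0, -5.4, -3.1]
grip_width: 9.2
time: 6.55
tool_pos: [453.0, 188.3, 57.9]
tcp_rot: [3.137, 0.0, 1.672]
contact_force: [7.8, -4.3, -7.0]
grip_width: 9.3
```

The drawer moved 117 mm and stopped at x=453 with the force rising, which is the stop. Release, rise and look down at the tray.

```bash
python3 -m handwheel '[{"claw":21,"dx":0,"dy":0,"dz":0,"rx":0,"ry":0,"rz":0},{"claw":21,"dx":0,"dy":0,"dz":0,"rx":0,"ry":0,"rz":0},{"claw":21,"dx":0,"dy":0,"dz":0,"rx":0,"ry":0,"rz":0},{"claw":21,"dx":0,"dy":0,"dz":-5,"rx":0,"ry":0,"rz":0},{"claw":21,"dx":0,"dy":0,"dz":-15,"rx":0,"ry":0,"rz":0},{"claw":21,"dx":0,"dy":0,"dz":-30,"rx":0,"ry":0,"rz":0},{"claw":50,"dx":0,"dy":0,"dz":-40,"rx":0,"ry":0,"rz":0},{"claw":50,"dx":0,"dy":0,"dz":-40,"rx":0,"ry":0,"rz":0},{"claw":50,"dx":0,"dy":0,"dz":-40,"rx":0,"ry":0,"rz":0}]'
python3 -m handwheel '[{"claw":50,"dx":-20,"dy":25,"dz":-20,"rx":0,"ry":0,"rz":0},{"claw":50,"dx":-20,"dy":28,"dz":0,"rx":0,"ry":0,"rz":0},{"claw":50,"dx":-20,"dy":25,"dz":0,"rx":0,"ry":0,"rz":0},{"claw":50,"dx":0,"dy":22,"dz":0,"rx":0,"ry":0,"rz":0},{"claw":50,"dx":0,"dy":0,"dz":0,"rx":0,"ry":0,"rz":0},{"claw":50,"dx":0,"dy":0,"dz":0,"rx":0,"ry":0,"rz":0}]'
python3 - <<'E'
from h import *
c=wrist();save('w2',c['frame'])
m=np.array([453,188.3+4,0]);u=np.array([np.cos(.102),np.sin(.102),0]);v=np.array([-u[1],u[0],0])
for t,z in((0,75),(101,74)):
  for s in(-55 if t==0 else -80,55 if t==0 else 80): print(proj(c,m+t*u+s*v+[0,0,z]).round(1),(m+t*u+s*v).round(1))
t=bot.capture('top');save('t2',cv2.resize(t['frame'][120:290,210:360],None,fx=4,fy=4,interpolation=cv2.INTER_CUBIC)[:600])
E
```

```text
time: 7.45
tool_pos: [450.0, 188.6, 229.8]
tcp_rot: [3.141, -0.0, 1.672]
contact_force: [1.1, 0.5, 0.2]
grip_width: 40.7
time: 8.05
tool_pos: [555.5, 139.0, 247.5]
tcp_rot: [-3.14, -0.0, 1.672]
contact_force: [-0.2, -0.6, 0.7]
grip_width: 50.1
{'time': np.float64(8.05), 'joint_positions': array([0.111, 0.417, 1.352, 0.   , 1.374, 0.01 ]), 'tool_pos': array([555.523, 139.025, 247.456]), 'tcp_rot': array([-3.14 , -0.   ,  1.672]), 'contact_force': array([-0.193, -0.555,  0.687]), 'grip_width': np.float64(50.104)}
[224.6 200.9] [458.6 137.6   0. ]
[213.9  82. ] [447.4 247.    0. ]
[324.8 224.4] [561.6 123.    0. ]
[325.4  51.5] [545.3 282.2   0. ]
```

View pics/w2.png

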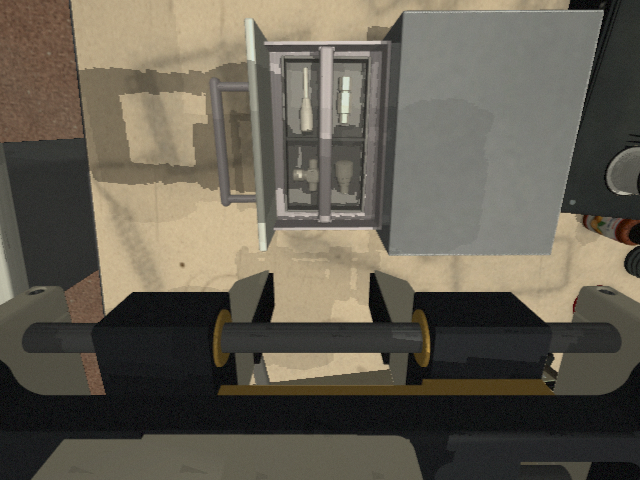

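The wrist view shows the open drawer, with the tray handle at u≈326, v≈47–222. Two connectors lie on each side of it, all in their compartments. Convert to a position.

```bash
python3 - <<'E'
from h import *
c=wrist();f=cv2.cvtColor(c['frame'],cv2.COLOR_RGB2GRAY).astype(int)
for v in(75,110,165,190): print(v,f[v,312:342].tolist())
a,b=ray(c,327,47,80),ray(c,325,222,80);print(a,b,(a+b)/2,np.hypot(*(a-b)[:2]),np.arctan2(*(a-b)[[1,0]]))
E
```

```text
{'time': np.float64(8.15), 'joint_positions': array([0.112, 0.415, 1.353, 0.   , 1.374, 0.01 ]), 'tool_pos': array([555.102, 139.25 , 247.825]), 'tcp_rot': array([-3.141, -0.   ,  1.672]), 'contact_force': array([-0.331, -0.009, -0.313]), 'grip_width': np.float64(50.181)}
75 [93, 93, 95, 95, 90, 75, 79, 77, 97, 138, 164, 183, 186, 185, 182, 184, 187, 189, 188, 167, 135, 102, 133, 133, 134, 135, 136, 134, 135, 134]
110 [93, 83, 83, 84, 84, 75, 64, 68, 101, 125, 134, 173, 175, 172, 174, 176, 180, 177, 168, 147, 123, 123, 134, 135, 128, 115, 114, 122, 126, 163]
165 [128, 126, 126, 118, 111, 91, 65, 73, 89, 97, 106, 110, 109, 110, 109, 112, 109, 109, 101, 87, 79, 73, 65, 76, 99, 103, 110, 113, 117, 115]
190 [124, 127, 124, 112, 92, 73, 63, 74, 93, 102, 108, 110, 112, 110, 108, 112, 107, 106, 95, 107, 134, 134, 132, 133, 121, 78, 80, 76, 80, 103]
[545.92854105 284.97741916  80.        ] [561.00173983 127.43339643  80.        ] [553.46514044 206.20540779  80.        ] 158.26345256644802 1.6661820897802515
```

```bash
python3 -m handwheel '[{"claw":42,"dx":33,"dy":3,"dz":0,"rx":0,"ry":0,"rz":0},{"claw":42,"dx":34,"dy":2,"dz":20,"rx":0,"ry":0,"rz":0},{"claw":42,"dx":0,"dy":0,"dz":35,"rx":0,"ry":0,"rz":0},{"claw":42,"dx":0,"dy":0,"dz":35,"rx":0,"ry":0,"rz":0},{"claw":42,"dx":0,"dy":0,"dz":35,"rx":0,"ry":0,"rz":0},{"claw":42,"dx":0,"dy":0,"dz":22,"rx":0,"ry":0,"rz":0},{"claw":42,"dx":0,"dy":0,"dz":0,"rx":0,"ry":0,"rz":0}]'
python3 -m handwheel '[{"claw":42,"dx":0,"dy":0,"dz":15,"rx":0,"ry":0,"rz":0},{"claw":42,"dx":0,"dy":0,"dz":15,"rx":0,"ry":0,"rz":0},{"claw":42,"dx":0,"dy":0,"dz":15,"rx":0,"ry":0,"rz":0},{"claw":30,"dx":0,"dy":0,"dz":0,"rx":0,"ry":0,"rz":0},{"claw":24,"dx":0,"dy":0,"dz":0,"rx":0,"ry":0,"rz":0}]'
python3 - <<'E'
from h import *
c=bot.capture('scene');save('s3',cv2.resize(c['frame'][150:330,160:400],None,fx=3.3,fy=3.3,interpolation=cv2.INTER_CUBIC))
E
```

```text
time: 8.9
tool_pos: [551.5, 205.9, 97.9]
tcp_rot: [-3.135, 0.001, 1.673]
contact_force: [-0.3, -1.2, -0.3]
grip_width: 42.0
time: 9.4
tool_pos: [554.9, 206.3, 57.2]
tcp_rot: [3.14, -0.0, 1.672]
contact_force: [0.7, 0.4, 0.2]
grip_width: 30.5
```

View pics/s3.png

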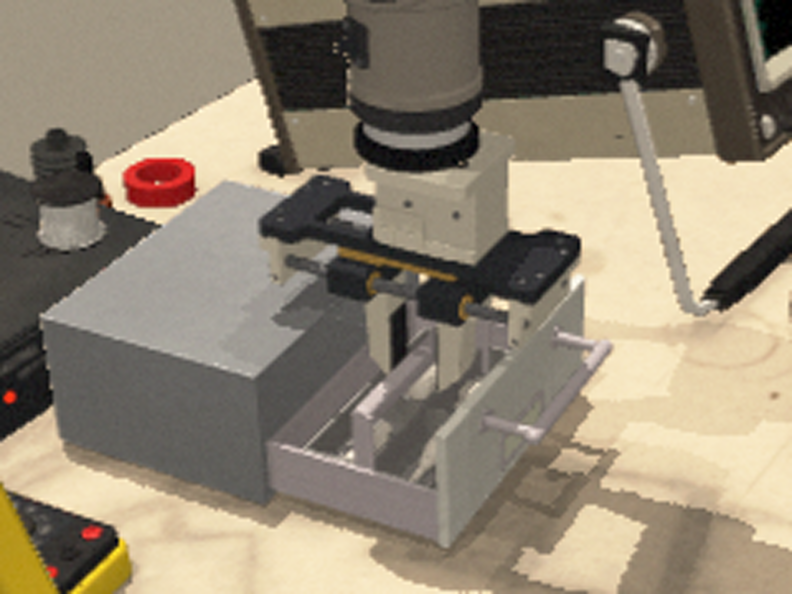

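The scene view shows the fingers straddling the tray handle, with the body clear of both the front panel and the unit. Go 2 mm lower and close gently.

```bash
python3 -m handwheel '[{"claw":22,"dx":0,"dy":-1,"dz":2,"rx":0,"ry":0,"rz":0},{"claw":18,"dx":0,"dy":0,"dz":0,"rx":0,"ry":0,"rz":0},{"claw":15,"dx":0,"dy":0,"dz":0,"rx":0,"ry":0,"rz":0},{"claw":5,"dx":0,"dy":0,"dz":0,"rx":0,"ry":0,"rz":0},{"claw":5,"dx":0,"dy":0,"dz":0,"rx":0,"ry":0,"rz":0},{"claw":5,"dx":0,"dy":0,"dz":0,"rx":0,"ry":0,"rz":0},{"claw":5,"dx":0,"dy":0,"dz":0,"rx":0,"ry":0,"rz":0}]'
python3 -m handwheel '[{"claw":5,"dx":0,"dy":0,"dz":-2,"rx":0,"ry":0,"rz":0},{"claw":5,"dx":0,"dy":0,"dz":-3,"rx":0,"ry":0,"rz":0},{"claw":5,"dx":0,"dy":0,"dz":-3,"rx":0,"ry":0,"rz":0},{"claw":5,"dx":0,"dy":0,"dz":-2,"rx":0,"ry":0,"rz":0},{"claw":5,"dx":0,"dy":0,"dz":0,"rx":0,"ry":0,"rz":0},{"claw":5,"dx":0,"dy":0,"dz":0,"rx":0,"ry":0,"rz":0}]'
python3 -c "
from h import *
o=st();print(o['moment'])"
```

```text
time: 10.15
tool_pos: [553.4, 206.0, 53.9]
tcp_rot: [3.141, -0.0, 1.672]
contact_force: [-2.2, -0.1, 3.3]
grip_width: 11.8
time: 10.75
tool_pos: [553.3, 205.9, 63.6]
tcp_rot: [-3.141, 0.0, 1.672]
contact_force: [0.5, -0.1, -5.7]
grip_width: 12.1
{'time': np.float64(10.75), 'joint_positions': array([ 0.227,  0.627,  1.538, -0.   ,  0.976,  0.126]), 'tool_pos': array([553.278, 205.9  ,  63.62 ]), 'tcp_rot': array([-3.141,  0.   ,  1.672]), 'contact_force': array([ 0.52 , -0.067, -5.689]), 'grip_width': np.float64(12.095)}
[-0.02735094 -0.09776192 -0.05930647]
```

It carries 5.7 N, with an opening of 12 mm. Lift on gently.

```bash
python3 -m handwheel '[{"claw":5,"dx":0,"dy":0,"dz":-4,"rx":0,"ry":0,"rz":0},{"claw":5,"dx":0,"dy":0,"dz":-7,"rx":0,"ry":0,"rz":0},{"claw":5,"dx":0,"dy":0,"dz":-9,"rx":0,"ry":0,"rz":0},{"claw":5,"dx":0,"dy":0,"dz":-10,"rx":0,"ry":0,"rz":0},{"claw":5,"dx":0,"dy":0,"dz":-10,"rx":0,"ry":0,"rz":0},{"claw":5,"dx":0,"dy":0,"dz":-10,"rx":0,"ry":0,"rz":0},{"claw":5,"dx":0,"dy":0,"dz":-10,"rx":0,"ry":0,"rz":0},{"claw":5,"dx":0,"dy":0,"dz":-10,"rx":0,"ry":0,"rz":0},{"claw":5,"dx":0,"dy":0,"dz":-10,"rx":0,"ry":0,"rz":0},{"claw":5,"dx":0,"dy":0,"dz":-10,"rx":0,"ry":0,"rz":0}]'
python3 -m handwheel '[{"claw":5,"dx":0,"dy":0,"dz":-10,"rx":0,"ry":0,"rz":0},{"claw":5,"dx":0,"dy":0,"dz":-10,"rx":0,"ry":0,"rz":0},{"claw":5,"dx":0,"dy":0,"dz":-10,"rx":0,"ry":0,"rz":0},{"claw":5,"dx":0,"dy":0,"dz":-9,"rx":0,"ry":0,"rz":0},{"claw":5,"dx":0,"dy":0,"dz":-8,"rx":0,"ry":0,"rz":0},{"claw":5,"dx":0,"dy":0,"dz":-7,"rx":0,"ry":0,"rz":0},{"claw":5,"dx":0,"dy":0,"dz":-4,"rx":0,"ry":0,"rz":0},{"claw":5,"dx":0,"dy":0,"dz":-2,"rx":0,"ry":0,"rz":0},{"claw":5,"dx":0,"dy":0,"dz":0,"rx":0,"ry":0,"rz":0},{"claw":5,"dx":0,"dy":0,"dz":0,"rx":0,"ry":0,"rz":0}]'
python3 - <<'E'
from h import *
st();c=bot.capture('scene');save('s4',cv2.resize(c['frame'][110:330,160:420],None,fx=2.7,fy=2.7,interpolation=cv2.INTER_CUBIC))
c=wrist();save('w4',c['frame'])
E
```

```text
time: 11.75
tool_pos: [553.3, 205.9, 154.5]
tcp_rot: [-3.142, 0.0, 1.672]
contact_force: [0.4, 0.2, -5.1]
grip_width: 11.6
time: 12.75
tool_pos: [553.1, 205.9, 213.3]
tcp_rot: [-3.141, 0.0, 1.672]
contact_force: [-1.1, -0.6, -5.5]
grip_width: 11.9
{'time': np.float64(12.75), 'joint_positions': array([ 0.227,  0.473,  1.357, -0.   ,  1.312,  0.126]), 'tool_pos': array([553.135, 205.876, 213.269]), 'tcp_rot': array([-3.141,  0.   ,  1.672]), 'contact_force': array([-1.105, -0.582, -5.533]), 'grip_width': np.float64(11.902)}
{'time': np.float64(12.8), 'joint_positions': array([ 0.227,  0.473,  1.357, -0.   ,  1.312,  0.126]), 'tool_pos': array([553.111, 205.88 , 213.224]), 'tcp_rot': array([-3.141,  0.   ,  1.672]), 'contact_force': array([ 0.67 , -0.421, -4.492]), 'grip_width': np.float64(11.722)}
```

View pics/s4.png

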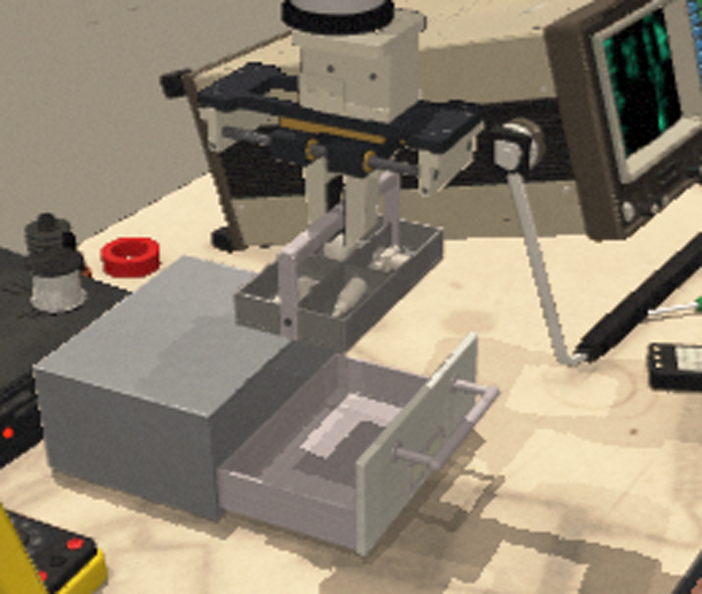

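View pics/w4.png

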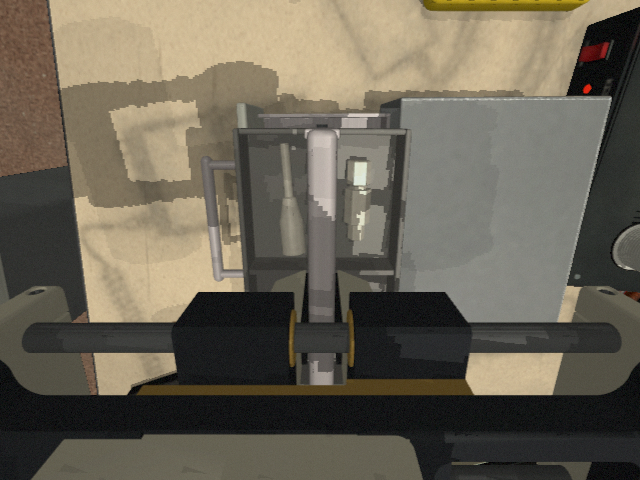

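The scene view shows the tray hanging clear above the empty open drawer, with rim corners at (236,295), (345,320) and (443,230) in the crop. In the wrist view the plug and the attenuator are in their cells. I check levelness and the drawer by projection.

```bash
python3 - <<'E'
from h import *
o=st();s=bot.capture('scene');A=np.array([np.cos(.102),np.sin(.102),0]);B=np.array([-A[1],A[0],0])
k=lambda p:((proj(s,p)-[160,110])*2.7).round(0)
C=np.array([553.2,206,o['tool_pos'][2]-55+12+26+1])
for n,a,b in(('left',45,80),('front',-45,80),('right',-45,-80)): print(n,k(C+a*A+b*B))
bar=np.array([453,192,75]);print(k(bar+55*B),k(bar-55*B))
print('stop-3:',k(bar+3*A+55*B))
# change check, table objects, top view before/after
t=bot.capture('top')['frame'];t0=cv2.imread('pics/top0.png')[...,::-1]
d=cv2.absdiff(t,np.ascontiguousarray(t0)).max(-1)
for n,(x0,y0,x1,y1) in dict(batt=(395,285,430,332),screwd=(450,280,495,320),fuse=(445,303,475,335),tape=(172,210,206,243),loupe=(200,245,218,264)).items(): print(n,(d[y0:y1,x0:x1]>40).sum())
E
```

```text
{'time': np.float64(12.85), 'joint_positions': array([ 0.227,  0.473,  1.357, -0.   ,  1.312,  0.126]), 'tool_pos': array([553.12 , 205.866, 213.226]), 'tcp_rot': array([-3.141,  0.   ,  1.672]), 'contact_force': array([-0.065, -1.087, -5.354]), 'grip_width': np.float64(11.79)}
left [232. 290.]
front [344. 319.]
right [443. 226.]
[434. 463.] [493. 390.]
stop-3: [430. 462.]
batt 0
screwd 0
fuse 0
tape 0
loupe 0
```

The rim corners match a level tray to about 2 px, the bar projects where the stop was felt, and no table object changed in the top view. Hand in.

```bash
python3 -c "
from plant import bot
print(bot.close_job())"
```

```text
the job is handed in; nothing more can be done
None
```

I pulled the drawer out to its stop and lifted the tray by its carrying handle. It is held still in the air above the open drawer. The job is handed in, at about 13 s of the 45 s allowed.

- **Drawer:** it travelled 117 mm, then stopped moving while the force kept rising. The final scene image shows the bar handle where the stop was felt, within about 2 mm.
- **Tray:** its underside is at about 171 mm, which is about 71 mm above the top of the unit (50 mm required). The grip is steady at about 12 mm opening with about 5.4 N of weight. The tool is vertical, and the three rim corners I could see match a level tray to about 2 px.
- **Connectors:** the last wrist image shows the plug and the attenuator in their compartments. The gripper hides the other two there. The scene image shows parts in their cells, though I could not identify each one, and the empty drawer below.
- **Other things on the table:** comparing the top view before and after shows no change at any of the five bystanders.

My first three moves were refused because every row has to give all seven values; the arm did not move on those. No check failed or disagreed.

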